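# Slide a culture dish onto the narrow viewing pillar and cover it

## Task

Slide the white culture dish, without lifting or tipping it, off the loading deck and across the gap onto the narrow yellow pillar top until it lies against both pins of the delicate sprung red stop; feel for them, do not ram them, and leave the dish touching them. Then set the blue lid gently on the dish so that it sits seated and level, and leave the beaker, bottle and jar where they stand.

Things in the scene. Friction and masses are not known exactly. Their poses are not given: they have to be found in the camera images.
- stand: Viewing stand fixed to the bench, origin on the bench. Its level x axis is the way the dish is to be slid (deck to stop), y across, z up. Grey loading deck x -215 to -60 mm, y +-75, top 62 mm up; an open gap; the narrow yellow pillar top; a base plate ending at x +130.
- pillar_top (a point): Middle of the narrow yellow pillar top, 60 mm above the bench (2 mm lower than the deck), at stand x +17.5, y 0. The top is 95 mm along x (stand x -30 to +65, so the gap to the deck is 30 mm) and 50 mm across.
- stop: Blue block fixed to the rail, carrying a red fork with two 10 mm pins that flank the pillar top, 26 mm above it, 77 mm apart. The fork is preset anywhere from 0 to 30 mm and yields on a damped spring (0.7 N/mm, 6 mm travel, then solid). Origin: on the pillar surface; touching both pins, the dish's origin is 0 to 30 mm (the unknown preset) along +x of it, y 0. Axes as the stand's.
- dish: White round culture dish with amber gel, 0.18 to 0.29 kg, 110 mm outer diameter, 45 mm high, flat foot 94 mm in diameter, vertical wall from 8 mm up. Gel surface 30 mm up, above it an open rim, 101 mm inner, 109 mm outer diameter. Origin: centre of its underside, z up. Starts on the deck. Wider than most grippers: push its wall (it slides at 0.7 to 1.5 N).
- dish_rim (a point): Centre of the dish's mouth, in the plane of the rim, 45 mm above the dish's origin.
- lid: Blue round lid, 0.14 kg, lying right way up on the bench, left or right of the stand. Origin: centre of its underside, z up. From below: a chamfered plug 94 mm in diameter, 7 mm high, that drops inside the dish's rim; a 116 mm disc from 7 to 12 mm; a black knob 24 mm in diameter from 12 to 40 mm. Seated, its origin is 7 mm below the rim plane.
- beaker: Empty green glass beaker, 72 mm in diameter, 95 mm high, origin at the centre of its underside. Leave alone. It stands where the lid does not, left or right of the stand.
- wash_bottle: White wash bottle with green cap, 64 mm in diameter, 170 mm high, origin at the centre of its underside. Leave alone.
- sample_jar: Amber jar with red cap, 56 mm in diameter, 70 mm high, origin at the centre of its underside. Leave alone.
There are look-alikes about, which are no part of the job. There is more than one size of the dish; the one meant has the size given above.

How it is judged:
On the way, in this order (a step that is already met when the one before it is completed fails the run):
1. the dish stands level on the pillar top and touches the stop (x of dish in the frame of stop between -0.002 and 0.04 m and y of dish in the frame of stop between -0.005 and 0.005 m and z of dish in the frame of stop between -0.002 and 0.002 m and angle between dish's own z axis and vertical below 0.03 rad and contact force between dish and stop above 0.05 N), for 0.05 s.
2. the lid sits seated and level on the dish (horizontal distance between lid and dish_rim below 0.005 m and z of lid in the frame of dish_rim between -0.0095 and -0.005 m and angle between the z axis of lid and the z axis of dish, either way round below 0.03 rad), for 0.2 s.
At the end, for the whole second after the job is handed in: Dish level on the pillar top, still touching the stop (over 0.05 N), within 5 mm of its middle line; lid centred within 5 mm, plug inside the rim (origin 5 to 9.5 mm below the rim plane), level within 0.03 rad; dish and lid at rest (all of step 1 and all of step 2 and linear speed of each of dish, lid below 0.01 m/s).
It fails at once if the dish is rammed against the stop with more than 10 N (contact force between dish and stop above 10 N).
It fails at once if the dish is lifted, tipped or dropped (more than 10 mm above or below the deck's height, or tilted by more than 0.15 rad) (z of dish in the frame of stand above 0.072 m or z of dish in the frame of stand below 0.052 m or angle between dish's own z axis and vertical above 0.15 rad).
It fails at once if the lid is dropped (moves faster than 0.45 m/s while not held) (linear speed of lid above 0.45 m/s and not (contact force between the fingers and lid above 0.05 N)).
It fails at once if the beaker, the wash bottle or the sample jar is moved by more than 30 mm or tipped (distance of any of beaker, wash_bottle, sample_jar from where it was at the start of the episode above 0.03 m or angle between any of beaker, wash_bottle, sample_jar's own z axis and vertical above 0.3 rad).
It also fails if it takes over 72 s, if anything falls off the work surface, if the arm or the gripper's body presses on something with over 40 N, if the wrist force passes 120 N, or if a joint passes its speed limit or range.

## Robot

A 6-joint arm with a two-finger parallel gripper is mounted at the origin on the work surface. World frame = base frame: x ahead of the robot, y to its left, z up, the work surface at z = 0. Lengths are in m, angles in rad, forces in N, time in s.
With the tool pointing down it reaches from about 0.375 to 0.975 m from the base axis. Payload 3.8 kg.
Tool frame: the origin (TCP) lies at the centre of the arm's flange, where the gripper is bolted on; the fingertips stand 173 mm ahead of it and the grasp point (between the pads) lies 155 mm ahead of it (bot.tip_reach is the distance from the TCP to the fingertips, in m); z points along the fingers, y is the line along which they close (so a half turn about z gives the same grasp; the last joint's range is limited). The gripper opens to 85 mm and grips with 20 to 120 N. Pads are 22 mm wide; open, the fingers measure 114 mm over their backs; the gripper's body (76 mm by 85 mm) begins 54 mm behind the grasp point. The pads swing forward as they close: fully open they stand 13 mm farther back than shut.
Start: joints at [1.141, 0.264, 1.604, -0, 1.274, -0.037], TCP at [0.258, 0.624, 0.405] pointing down, gripper open.
Joint ranges: [-2.63, 2.63], [-0.94, 2.18], [0.31, 2.57], [-1.31, 4.45], [0, 2.66], [-2.55, 2.55]. Speed limits (rad/s): [2.57, 2.57, 3.14, 3.14, 3.14, 3.14].

## Interface

Orientations are given as a rotation vector (axis times angle).
In Python, from workcell import bot gives the robot as it stands.
- The arm moves only by the tool drive_tool, never from a script. Its arguments are lists of equal length, an entry for each row: "claw": the finger opening in mm, from 0 to 85.4; "slide": the shift along the world's x, y, z each as a share of 0.5 m, from -1 to 1, a list of three; "yaw": the turn about the world's z as a share of 180 degrees, from -1 to 1. A call has 1 to 8 rows; each row is the pose to reach, as a shift and turn from the pose commanded when the call began, turning the shorter way round; what a row does not reach only later rows make up. A row lasts 1/12 s, in which the tool goes at most 41.7 mm and 7.16 degrees, less where a joint would pass 70% of its speed; a pose out of reach is approached as far as the arm can. A call with a number of a shift or a turn outside -1 to 1 is refused whole. A call with a gripper value outside its range is refused whole. The fingers move at their own pace and stop on an object; "newtons" is the grip in N (left out, the last holds). Time passes only in rows, so rows that repeat a pose let the fingers close. It gives the time, the measured TCP pose, the force, the opening and the grip force at its end, in the units of the state.
- bot.read_state(): the state, without advancing time (a new reading comes with each control period).
- bot.read_camera(name): name is "side" or "top"; returns a dict with "color" (400x640x3 uint8, red, green, blue), "depth" (400x640 float32, m along the optical axis (not along the pixel's ray), 0 where there is no reading), "mtx" (3x3 intrinsics, pixels), "eye" and "rotation" of the camera in the world. Camera axes: x right, y up, looking along -z (the intrinsics and any distortion apply to the point x, -y, -z); pixel columns grow to the right and rows downward; lengths in m; the calibration is good to about 2 mm. A picture is of the moment at which its call begins.
- bot.finish_job(): hands the job in; it is judged then, once.
The state is a dict: "time": time; "q": joint angles; "joint_vel": joint speeds; "joint_torque": joint torques, N m; "tool_pos": TCP position; "tcp_rot": TCP orientation; "wrist_force": force on the tool from outside, world axes, zero at the start; "torque": the same for the moment, N m; "width": opening from 0.0 (shut) to 1.0 (fully open); "grip_force": force on a finger pad.
Only numpy, scipy, OpenCV 4.12 (cv2) and the standard library are available. Lean on these libraries where they do the work, as an engineer would, in place of code of your own. Each camera call takes 0.05 s, during which the arm holds its last target. There are 200 camera calls.

## Working session

There is one attempt and no reset: what is moved stays moved. The work goes in short steps, Python scripts to look and compute and a tool call to move; the robot and the scene stay as the last step left them, time stands still between calls to the robot, and variables do not carry over. Pictures are saved under pics/ and viewed, at most 10 in all, crops included, and the job is handed in when it is done.

Besides the shell and the picture viewer there is one more tool, called by a JSON object that holds its "fn" and its "kwargs". drive_tool: Moves the arm, as the interface text tells. Shift numbers are shares of 0.5 m and turn numbers shares of 180 degrees, none past 1 either way. Its arguments: {"type":"object","properties":{"claw":{"type":"array","items":{"type":"number"}},"slide":{"type":"array","items":{"type":"array","items":{"type":"number"}}},"yaw":{"type":"array","items":{"type":"number"}},"newtons":{"type":"number"}},"required":["claw","slide","yaw"]}

```bash
mkdir -p pics; cat > h.py <<'E'
import numpy as np, cv2
from workcell import bot
def cam(n):
    c=bot.read_camera(n); return c
def pts(c):
    K=c["mtx"]; d=c["depth"]; v,u=np.mgrid[0:d.shape[0],0:d.shape[1]]
    p=np.stack([(u-K[0,2])/K[0,0]*d, -(v-K[1,2])/K[1,1]*d, -d],-1)
    return p@np.array(c["rotation"]).T+np.array(c["eye"])
def ray(c,uv,z):
    K=c["mtx"]; r=np.array(c["rotation"])@np.array([(uv[0]-K[0,2])/K[0,0],-(uv[1]-K[1,2])/K[1,1],-1])
    e=np.array(c["eye"]); return e+r*(z-e[2])/r[2]
E
python3 - <<'E'
from h import *
for n in("top","side"):
    c=cam(n); cv2.imwrite(f"pics/{n}0.png",c["color"][:,:,::-1]); np.savez(f"{n}0.npz",**c)
    print(n,c["eye"],c["rotation"],c["mtx"],{k for k in c})
print(bot.read_state(), bot.tip_reach)
E
```

```text
top [0.3598582  0.00904047 1.04394648] [ 0.16146181 -0.15795717 -1.57430908] [[420.50301354   0.         316.59994825]
 [  0.         420.50301354 197.37660611]
 [  0.           0.           1.        ]] {'rotation', 'eye', 'mtx', 'depth', 'color'}
side [-0.13718857 -0.64356168  0.69761463] [ 0.9394493  -0.39981222 -0.75707989] [[414.89473852   0.         320.88190786]
 [  0.         414.89473852 194.72286287]
 [  0.           0.           1.        ]] {'rotation', 'eye', 'mtx', 'depth', 'color'}
{'time': 0.1, 'q': array([ 1.14111481e+00,  2.64685168e-01,  1.60529132e+00, -3.37677022e-05,
        1.27372245e+00, -3.69027704e-02]), 'joint_vel': array([ 0.00076538, -0.00112162, -0.00374856,  0.00045404, -0.00105125,
       -0.00151321]), 'joint_torque': array([-3.80089241e-04, -5.16705143e+01, -3.68590307e+01, -5.84842928e-05,
        6.22766238e-03,  1.29171698e-05]), 'tool_pos': array([0.25823214, 0.62329448, 0.40345211]), 'tcp_rot': array([-0.61291256, -3.08075805,  0.00323016]), 'wrist_force': array([-0.39588515, -0.12465001, -0.1482504 ]), 'torque': array([0.07348072, 0.00611724, 0.01477015]), 'grip_force': 0.0, 'width': 0.9980862576641112} 0.1734
```

View pics/top0.png

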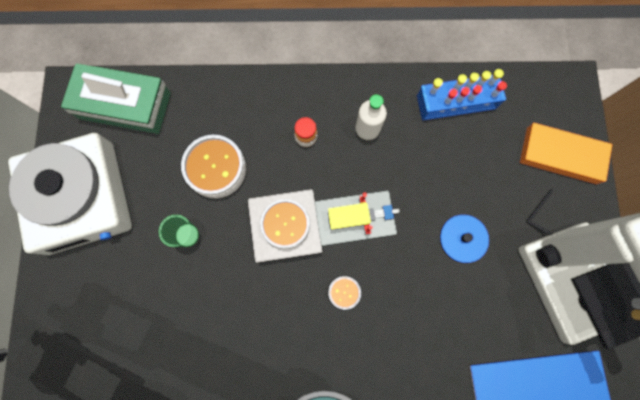

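View pics/side0.png

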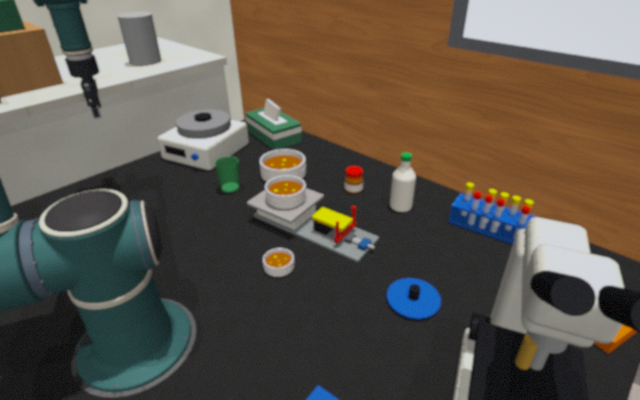

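The top view shows dish candidates at (213,165), a big one on the bench; (285,223), on the deck; and (345,293), a small one. The one on the deck fits the description. The blue lid is at (465,238); other blue things are the rack (462,98) and the mat (540,380). The pillar is at (349,216), pins at (363,198) and (367,229), beaker (178,232), bottle (370,118), jar (306,131). The side view agrees: dish (286,192), lid (413,298).

```bash
sed -i 's/np.array(c\["rotation"\])/cv2.Rodrigues(np.array(c["rotation"]))[0]/' h.py
cat >> h.py <<'E'
def mask(c,lo,hi,box=None):
    h=cv2.cvtColor(np.ascontiguousarray(c["color"]),cv2.COLOR_RGB2HSV); m=cv2.inRange(h,np.array(lo),np.array(hi))
    if box is not None:
        k=np.zeros_like(m);k[box[1]:box[3],box[0]:box[2]]=1;m=m*k
    return m
E
python3 - <<'E'
from h import *
c=dict(np.load("top0.npz")); P=pts(c); 
def stat(n,m,zr=None):
    s=(m>0)&(c["depth"]>0)
    if zr: s&=(P[...,2]>zr[0])&(P[...,2]<zr[1])
    q=P[s]; r=cv2.minAreaRect((q[:,:2]*1000).astype(np.float32))
    print(n,len(q),"med",np.median(q,0).round(4),"rect mm",np.round(r[0],1),np.round(r[1],1),round(r[2],1))
    return q
stat("pillar",mask(c,(22,120,90),(34,255,255),(315,190,385,245)))
stat("pinsTop",mask(c,(0,150,80),(8,255,255),(350,185,380,245)))
stat("lid",mask(c,(100,120,60),(125,255,255),(430,205,500,270)))
stat("gel",mask(c,(8,80,80),(22,255,255),(255,190,315,255)))
stat("bench",np.ones((400,640),np.uint8)*0+mask(c,(0,0,0),(180,255,60),(200,250,320,280)))
box=np.zeros((400,640),np.uint8);box[180:270,240:325]=1
stat("deck",box,(.052,.072)); stat("rim",box,(.098,.115))
b2=np.zeros((400,640),np.uint8);b2[225:250,455:480]=1
stat("knob",b2,(.028,.06)); 
for n,b in(("big",(175,130,250,205)),("small",(320,270,370,315)),("beak",(155,210,202,252)),("bottle",(350,90,390,145)),("jar",(290,112,322,150))):
    k=np.zeros((400,640),np.uint8);k[b[1]:b[3],b[0]:b[2]]=1; stat(n,k,(.02,.3))
g=cv2.resize(c["color"][150:290,220:510,::-1],None,fx=2.7,fy=2.7,interpolation=cv2.INTER_CUBIC);cv2.imwrite("pics/crop.png",g)
E
```

```text
pillar 138 med [ 0.523  -0.09    0.0586] rect mm [521.1 -63.4] [54.7 89.8] 7.3
pinsTop 60 med [ 0.4971 -0.107   0.0478] rect mm [ 532.5 -105. ] [104.2  13. ] 4.4
lid 1821 med [ 0.4655 -0.3496  0.0111] rect mm [ 469.  -354.7] [122.1 120.7] 85.6
gel 1341 med [0.4968 0.0832 0.0916] rect mm [496.6  84.3] [94.1 95.2] 89.8
bench 168 med [ 0.4184  0.0774 -0.0013] rect mm [418.3  79.5] [  8.3 149.8] 7.9
deck 2265 med [0.4841 0.0929 0.0609] rect mm [497.   87.8] [150.2 155.1] 7.9
rim 297 med [0.4976 0.0859 0.1055] rect mm [494.7  83.2] [106.2 107.2] 89.8
knob 87 med [ 0.4665 -0.3489  0.0388] rect mm [ 465.8 -349.6] [22.1 21.3] 88.4
big 3011 med [0.6482 0.2657 0.0408] rect mm [626.6 260.2] [189.3 146.7] 11.6
small 387 med [ 0.3405 -0.0525  0.0216] rect mm [340.  -52.2] [71.  71.6] 88.4
beak 708 med [0.4849 0.3492 0.068 ] rect mm [482.  333.9] [69.9 70.1] 40.0
bottle 897 med [ 0.744  -0.1186  0.1122] rect mm [ 753.2 -122.2] [63.  54.8] 69.8
jar 480 med [0.7275 0.0371 0.0678] rect mm [733.4  37.5] [51.7 52.9] 46.4
```

View pics/crop.png

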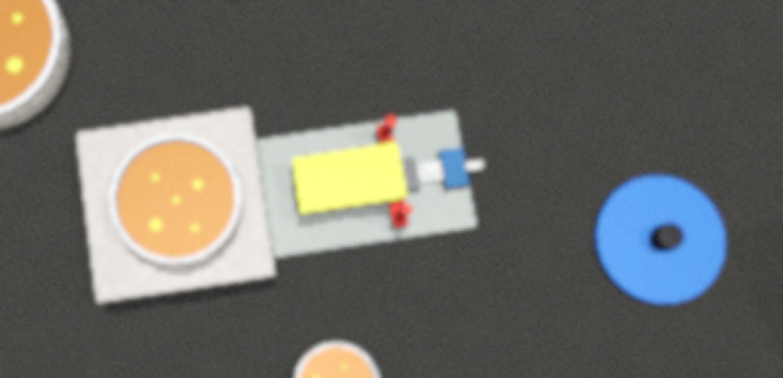

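```bash
cat > m.py <<'E'
from h import *
def rays(c,uv,z): return np.array([ray(c,p,z)[:2] for p in uv])*1000
def rect(c,m,z,n):
    k=max(cv2.findContours(m,0,1)[0],key=cv2.contourArea)[:,0]
    q=rays(c,k+0.0,z).astype(np.float32); r=cv2.minAreaRect(q); print(n,np.round(r[0],1),np.round(r[1],1),round(r[2],2)); return q
def circ(c,m,z,n):
    q=rect(c,m,z,n); (x,y),(a,b),_=cv2.fitEllipse(cv2.convexHull(q)); print("   ellipse",round(x,1),round(y,1),round(a,1),round(b,1)); return np.array([x,y])
E
python3 - <<'E'
from m import *
for n,B in(("top",dict(p=(315,190,385,245),l=(430,205,500,270),g=(255,190,315,255),d=(240,180,324,270))),
           ("side",dict(p=(305,200,362,240),l=(380,270,450,325),g=(262,170,308,212),d=(245,170,328,235)))):
    c=dict(np.load(n+"0.npz")); print(n)
    rect(c,mask(c,(22,120,90),(34,255,255),B["p"]),.060,"pillar")
    circ(c,mask(c,(100,120,60),(125,255,255),B["l"]),.012,"lid116")
    circ(c,mask(c,(8,80,80),(22,255,255),B["g"]),.092,"gel101")
    if n=="top":
        d=mask(c,(0,0,120),(180,40,255),B["d"]); rect(c,d,.062,"deck155x150")
        rect(c,mask(c,(0,0,100),(180,45,255),(316,185,400,250)),.005,"plate")
        P=pts(c);rm=((P[...,2]>.098)&(P[...,2]<.115)).astype(np.uint8);k=np.zeros_like(rm);k[180:270,240:325]=1
        circ(c,rm*k,.107,"rim109")
        k[:]=0;k[225:250,450:480]=1; circ(c,mask(c,(0,0,0),(180,255,70))*k,.040,"knob24")
    for s,z in(((363,198),.086),((367,229),.086)):
        pass
    m=mask(c,(0,150,80),(8,255,255),(325,180,385,250)); N,L,S,C=cv2.connectedComponentsWithStats(m)
    print([(S[i],rays(c,[C[i]],.086).round(1)) for i in range(1,N) if S[i][4]>5])
E
```

```text
top
pillar [538.2 -96.3] [16.7 19.3] 89.44
lid116 [ 467.6 -350.5] [117.7 118.9] 86.09
   ellipse 467.1 -350.7 119.0 119.9
gel101 [496.3  84.2] [93.8 94.5] 89.8
   ellipse 496.9 83.8 95.5 96.3
deck155x150 [498.6  77.4] [154.1 178.9] 8.07
plate [518.3 -79.9] [124.4 205.3] 8.26
rim109 [494.3  83.1] [105.9 106.6] 89.71
   ellipse 494.6 83.2 107.3 107.9
knob24 [ 463.8 -339.4] [13.3  8.2] 17.63
   ellipse 464.3 -341.1 10.9 14.2
[(array([360, 193,   6,   9,  26], dtype=int32), array([[555.8, -96.7]])), (array([365, 225,   5,   8,  34], dtype=int32), array([[ 483.4, -104.8]]))]
side
pillar [515.  -66.9] [ 66.9 104.7] 8.1
lid116 [ 465.4 -351.4] [122.2 121.2] 42.29
   ellipse 465.5 -351.2 120.1 125.0
gel101 [504.1  95. ] [73.  93.7] 42.01
   ellipse 503.7 94.6 74.8 92.4
[(array([334, 205,  23,  38, 217], dtype=int32), array([[ 485.4, -140.1]]))]
```

```bash
python3 - <<'E'
from m import *
c=dict(np.load("top0.npz"));P=pts(c)
h=cv2.cvtColor(c["color"],cv2.COLOR_RGB2HSV); print(h[216,335:365:6], c["color"][190:205:2,363].tolist(), c["color"][220:240:2,368].tolist())
m=mask(c,(18,90,200),(40,255,255),(315,190,385,245)); q=rect(c,m,.060,"pillar50x95"); print((m>0).sum())
d=mask(c,(0,0,150),(180,40,255),(240,180,316,270)); 
k=np.zeros_like(d);k[180:270,240:325]=1
dd=((P[...,2]>.055)&(P[...,2]<.12)).astype(np.uint8)*k
rect(c,cv2.morphologyEx(dd,cv2.MORPH_CLOSE,np.ones((5,5))),.062,"deck depth")
E
```

```text
[[ 30 117 255]
 [ 30 120 255]
 [ 30 119 255]
 [ 30 118 255]
 [ 30 118 255]] [[74, 73, 71], [135, 75, 70], [219, 95, 88], [204, 83, 76], [145, 44, 39], [187, 65, 56], [229, 176, 91], [252, 251, 131]] [[253, 255, 137], [243, 241, 124], [218, 141, 82], [229, 82, 76], [197, 67, 60], [152, 39, 38], [186, 57, 53], [165, 128, 125], [174, 181, 176], [129, 135, 131]]
pillar50x95 [518.2 -65.8] [53.1 95.1] 8.51
827
deck depth [496.5  87.5] [149.8 154.4] 8.05
```

{"fn": "drive_tool", "kwargs": {"claw": [70,70,70,70,70,70,70,70], "slide": [[0.455,-0.92,0],[0.455,-0.92,0],[0.455,-0.92,0],[0.455,-0.92,0],[0.455,-0.92,0],[0.455,-0.92,0],[0.455,-0.92,0],[0.455,-0.92,0]], "yaw": [-0.33,-0.33,-0.33,-0.33,-0.33,-0.33,-0.33,-0.33], "newtons": 40}}

```text
time: 0.77
tool_pos: [0.4063, 0.3228, 0.4043]
tcp_rot: [-2.022, -2.404, 0.001]
wrist_force: [0.1, 0.2, 0.3]
width: 0.818
grip_force: 0.0
```

{"fn": "drive_tool", "kwargs": {"claw": [70,70,70,70,70,70,70,70], "slide": [[0.16,-0.32,0],[0.16,-0.32,0],[0.16,-0.32,0],[0.16,-0.32,0],[0.16,-0.32,0],[0.16,-0.32,-0.2],[0.16,-0.32,-0.2],[0.16,-0.32,-0.2]], "yaw": [-0.01,-0.01,-0.01,-0.01,-0.01,-0.01,-0.01,-0.01]}}

```text
time: 1.43
tool_pos: [0.484, 0.1637, 0.2994]
tcp_rot: [-2.052, -2.373, 0.01]
wrist_force: [-1.2, -0.7, -1.2]
width: 0.818
grip_force: 0.0
```

```bash
cat > look.py <<'E'
from m import *
import sys
# tool & dish in stand frame
u=np.array([.1405,-.9901]);v=np.array([.9901,.1405]);O=np.array([518.2,-65.8])-17.5*u
def S(p): p=np.array(p)-O; return np.array([p@u,p@v]).round(1)
def tool():
    s=bot.read_state();r=s["tcp_rot"];a=2*np.degrees(np.arctan2(r[1],r[0]))-90
    print("t",round(s["time"],2),"tcp",s["tool_pos"].round(4),"stand",S(s["tool_pos"][:2]*1000),"yaw",round((a+90)%180-90,2),"F",s["wrist_force"].round(2),"uF",round(s["wrist_force"][:2]@u,2),"w",round(s["width"],3))
if __name__=="__main__":
    tool()
    if len(sys.argv)>1:
        for n in sys.argv[2:] or["top","side"]:
            c=cam(n); cv2.imwrite(f"pics/{n}{sys.argv[1]}.png",c["color"][:,:,::-1]); np.savez(f"{n}{sys.argv[1]}.npz",**c)
E
python3 look.py 1 top side
```

```text
t 1.43 tcp [0.484  0.1637 0.2994] stand [-214.5   -1.7] yaw 8.31 F [-1.16 -0.67 -1.15] uF 0.5 w 0.818
```

```bash
python3 - <<'E'
from m import *
a=cv2.imread("pics/top1.png")[120:320,200:440];b=cv2.imread("pics/side1.png")[100:300,200:440]
cv2.imwrite("pics/v1.png",cv2.resize(np.vstack([a,b]),None,fx=1.5,fy=1.5))
E
```

```text
(no output)
```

View pics/v1.png

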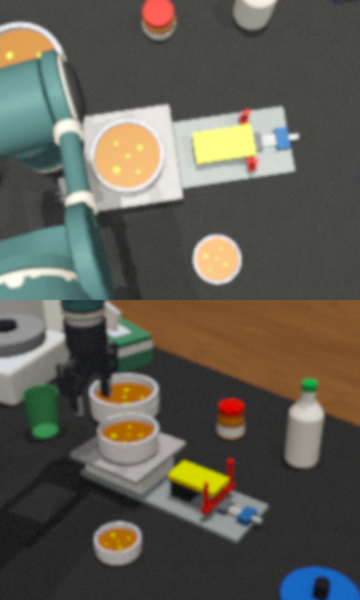

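{"fn": "drive_tool", "kwargs": {"claw": [70,70,70,70,70,70], "slide": [[0.003,0,-0.06],[0.003,0,-0.112],[0.003,0,-0.112],[0.005,-0.01,-0.112],[0.006,-0.02,-0.112],[0.006,-0.02,-0.112]], "yaw": [-0.001,-0.001,-0.001,-0.001,-0.001,-0.001]}}

```text
time: 2.03
tool_pos: [0.4905, 0.1545, 0.2513]
tcp_rot: [2.055, 2.373, 0.005]
wrist_force: [-0.0, 0.3, 0.2]
width: 0.818
grip_force: 0.0
```

```bash
python3 look.py 2 side; python3 - <<'E'
import cv2
cv2.imwrite("pics/v2.png",cv2.resize(cv2.imread("pics/side2.png")[130:270,200:400],None,fx=3,fy=3,interpolation=2))
E
```

```text
t 2.03 tcp [0.4905 0.1545 0.2513] stand [-204.5    3.5] yaw 8.21 F [-0.01  0.32  0.22] uF -0.32 w 0.818
```

View pics/v2.png

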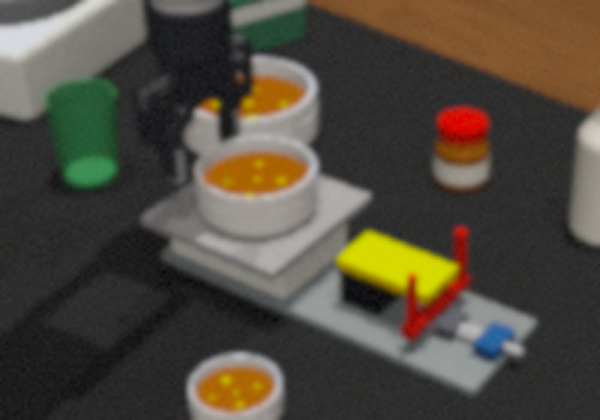

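{"fn": "drive_tool", "kwargs": {"claw": [70,70,70,70,70,70,70,70], "slide": [[-0.006,-0.001,-0.02],[-0.0046,-0.011,-0.02],[-0.0032,-0.021,-0.02],[-0.0018,-0.031,-0.02],[-0.0004,-0.041,-0.02],[0.001,-0.0505,-0.02],[0.0024,-0.0604,-0.02],[0.0038,-0.0703,-0.02]], "yaw": [0,0,0,0,0,0,0,0]}}

```text
time: 2.75
tool_pos: [0.4911, 0.1191, 0.2386]
tcp_rot: [-2.057, -2.375, -0.0]
wrist_force: [0.2, 0.8, 0.1]
width: 0.817
grip_force: 0.6
```

```bash
cat > dish.py <<'E'
from look import *
def dish(n):
    tool(); c=cam("top"); np.savez(f"top{n}.npz",**c); cv2.imwrite(f"pics/top{n}.png",c["color"][:,:,::-1])
    m=cv2.morphologyEx(mask(c,(8,80,80),(21,255,255),(255,185,400,255)),cv2.MORPH_OPEN,np.ones((3,3)))
    k=max(cv2.findContours(m,0,1)[0],key=cv2.contourArea)[:,0]
    q=rays(c,cv2.convexHull(k)[:,0]+0.0,.092).astype(np.float32);(x,y),r=cv2.minEnclosingCircle(q);e=cv2.fitEllipse(q)
    print("dish circ",S((x,y)),round(r*2,1),"ell",S(e[0]),np.round(e[1],1))
    P=pts(c); B=[P[j,i] for i,j in((306,131),(370,125))]; 
if __name__=="__main__": dish(sys.argv[1])
E
python3 dish.py 3
```

```text
t 2.75 tcp [0.4911 0.1191 0.2386] stand [-169.4   -0.8] yaw 8.21 F [0.19 0.8  0.14] uF -0.77 w 0.817
dish circ [-112.     0.7] 96.5 ell [-100.3   -1. ] [ 61.9 100.3]
```

{"fn": "drive_tool", "kwargs": {"claw": [70,70,70,70,70,70,70,70], "slide": [[0.0014,-0.01,0],[0.0028,-0.02,0],[0.0042,-0.03,0],[0.0056,-0.04,0],[0.007,-0.05,0],[0.0084,-0.06,0],[0.0098,-0.07,0],[0.0112,-0.08,0]], "yaw": [0,0,0,0,0,0,0,0]}}

```text
time: 3.47
tool_pos: [0.4967, 0.0792, 0.2387]
tcp_rot: [-2.057, -2.375, -0.0]
wrist_force: [-0.7, 2.2, -0.1]
width: 0.82
grip_force: 0.7
```

```bash
python3 dish.py 4
```

```text
t 3.47 tcp [0.4967 0.0792 0.2387] stand [-129.    -0.9] yaw 8.22 F [-0.68  2.2  -0.09] uF -2.27 w 0.82
dish circ [-58.   -1.8] 88.1 ell [-49.5  -2.8] [42.5 91.3]
```

```bash
python3 look.py 4 side; python3 - <<'E'
import cv2,numpy as np
a=cv2.imread("pics/top4.png")[170:270,230:410];b=cv2.imread("pics/side4.png")[140:260,230:410]
cv2.imwrite("pics/v4.png",cv2.resize(np.vstack([a,b]),None,fx=2.7,fy=2.7,interpolation=2))
E
```

```text
t 3.52 tcp [0.4968 0.0785 0.2387] stand [-128.4   -0.9] yaw 8.22 F [-0.09 -1.   -1.26] uF 0.98 w 0.823
```

View pics/v4.png

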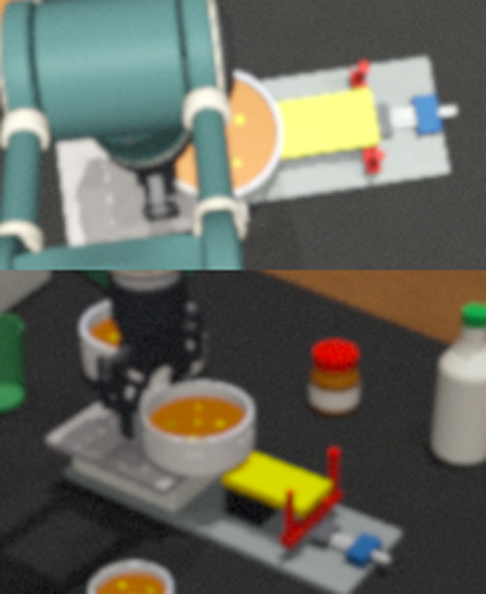

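```bash
cat > sd.py <<'E'
from look import *
def side(n,live=True):
    if live: tool(); c=cam("side"); np.savez(f"side{n}.npz",**c)
    else: c=dict(np.load(f"side{n}.npz"))
    m=cv2.morphologyEx(mask(c,(8,120,80),(20,255,255),(255,165,390,245)),cv2.MORPH_OPEN,np.ones((3,3)))
    k=max(cv2.findContours(m,0,1)[0],key=cv2.contourArea)
    q=rays(c,cv2.convexHull(k)[:,0]+0.0,.092).astype(np.float32);e=cv2.fitEllipse(q)
    print(n,"side raw",S(e[0]),np.round(e[1],1))
if __name__=="__main__":
    side(0,False)
    if sys.argv[2:]: side(sys.argv[1],False)
    else: side(sys.argv[1])
E
python3 sd.py 4 f; python3 - <<'E'
from look import *
c=dict(np.load("top4.npz")); print("front rim",S(ray(c,(334.8,218),.107)[:2]*1000)-[54.5,0])
c=dict(np.load("top0.npz")); print("front rim0",S(ray(c,(310,223),.107)[:2]*1000)-[54.5,0])
E
```

```text
0 side raw [-143.2    8.5] [67.3 89.3]
4 side raw [-82.2   7.9] [71.  90.8]
front rim [-74.  -8.]
front rim0 [-130.9  -10.9]
```

{"fn": "drive_tool", "kwargs": {"claw": [70,70,70,70,70,70,70,70], "slide": [[0.0014,-0.01,0],[0.0028,-0.02,0],[0.0042,-0.03,0],[0.0056,-0.04,0],[0.007,-0.05,0],[0.0084,-0.06,0],[0.0098,-0.07,0],[0.0112,-0.08,0]], "yaw": [0,0,0,0,0,0,0,0]}}

```text
time: 4.23
tool_pos: [0.5023, 0.0391, 0.2386]
tcp_rot: [2.057, 2.375, -0.0]
wrist_force: [-1.0, 2.4, 1.3]
width: 0.814
grip_force: 1.3
```

```bash
python3 sd.py 5; python3 - <<'E'
from look import *
# pin tops in side and top first views: red extremes
for n,b in(("side",(325,180,385,250)),("top",(350,185,380,245))):
    c=dict(np.load(n+"0.npz")); P=pts(c); m=mask(c,(0,130,80),(8,255,255),b)>0
    q=P[m&(P[...,2]>.07)&(P[...,2]<.12)]*1000; s=np.array([S(p[:2]) for p in q]); 
    for g in (s[:,1]>0,s[:,1]<0): print(n,g.sum(),np.median(s[g],0),np.percentile(q[g,2],[5,50,98]).round(1)) if g.any() else 0
E
```

```text
0 side raw [-143.2    8.5] [67.3 89.3]
t 4.23 tcp [0.5023 0.0391 0.2386] stand [-88.6  -1. ] yaw 8.22 F [-0.95  2.42  1.34] uF -2.53 w 0.814
5 side raw [-41.8   7.1] [73.9 91.1]
side 25 [57.5 35.2] [72.  81.1 88.3]
top 13 [57.6 38.8] [79.2 83.4 86.5]
top 9 [ 56.  -38.7] [76.3 83.7 86.2]
```

{"fn": "drive_tool", "kwargs": {"claw": [70,70,70,70,70,70,70,70], "slide": [[0.0008,-0.006,0],[0.0017,-0.012,0],[0.0025,-0.018,0],[0.0034,-0.024,0],[0.0042,-0.03,0],[0.005,-0.036,0],[0.0059,-0.042,0],[0.0067,-0.048,0]], "yaw": [0,0,0,0,0,0,0,0]}}

```text
time: 4.95
tool_pos: [0.5056, 0.0153, 0.2386]
tcp_rot: [-2.056, -2.375, 0.0]
wrist_force: [0.4, 0.8, -0.3]
width: 0.822
grip_force: 0.6
```

```bash
python3 sd.py 6
```

```text
0 side raw [-143.2    8.5] [67.3 89.3]
t 4.95 tcp [0.5056 0.0153 0.2386] stand [-64.6  -1.1] yaw 8.22 F [ 0.43  0.84 -0.26] uF -0.78 w 0.822
6 side raw [-17.2   6.5] [73.9 90.5]
```

{"fn": "drive_tool", "kwargs": {"claw": [70,70,70,70,70,70,70,70], "slide": [[0.0008,-0.003,0],[0.0015,-0.006,0],[0.002,-0.009,0],[0.0027,-0.012,0],[0.0034,-0.015,0],[0.004,-0.018,0],[0.0047,-0.021,0],[0.0054,-0.024,0]], "yaw": [0,0,0,0,0,0,0,0]}}

```text
time: 5.67
tool_pos: [0.5083, 0.0036, 0.2388]
tcp_rot: [2.056, 2.375, 0.0]
wrist_force: [-0.4, 1.1, 0.3]
width: 0.818
grip_force: 0.8
```

```bash
python3 sd.py 7
```

```text
0 side raw [-143.2    8.5] [67.3 89.3]
t 5.67 tcp [0.5083 0.0036 0.2388] stand [-52.6  -0. ] yaw 8.22 F [-0.45  1.11  0.32] uF -1.16 w 0.818
7 side raw [-4.1  6.4] [72.1 91.5]
```

{"fn": "drive_tool", "kwargs": {"claw": [70,70,70,70,70,70], "slide": [[0.0002,-0.0015,0],[0.0004,-0.003,0],[0.0006,-0.0045,0],[0.0008,-0.006,0],[0.001,-0.0075,0],[0.0011,-0.008,0]], "yaw": [0,0,0,0,0,0]}}

```text
time: 6.22
tool_pos: [0.5089, -0.0004, 0.2387]
tcp_rot: [2.057, 2.375, 0.0]
wrist_force: [-0.3, 1.1, 0.7]
width: 0.817
grip_force: 0.8
```

{"fn": "drive_tool", "kwargs": {"claw": [70,70,70,70], "slide": [[0.0003,-0.002,0],[0.0006,-0.004,0],[0.0006,-0.004,0],[0.0006,-0.004,0]], "yaw": [0,0,0,0]}}

```text
time: 6.55
tool_pos: [0.5092, -0.0025, 0.2387]
tcp_rot: [2.056, 2.375, -0.0]
wrist_force: [0.5, 0.9, 1.0]
width: 0.82
grip_force: 0.6
```

```bash
python3 sd.py 8
```

```text
0 side raw [-143.2    8.5] [67.3 89.3]
t 6.55 tcp [ 0.5092 -0.0025  0.2387] stand [-46.5  -0. ] yaw 8.22 F [0.46 0.86 1.02] uF -0.79 w 0.82
8 side raw [2.1 6.3] [72.  92.3]
```

{"fn": "drive_tool", "kwargs": {"claw": [70,70,70,70], "slide": [[0.0003,-0.002,0],[0.0006,-0.004,0],[0.0006,-0.004,0],[0.0006,-0.004,0]], "yaw": [0,0,0,0]}}

```text
time: 6.93
tool_pos: [0.5095, -0.0044, 0.2387]
tcp_rot: [2.057, 2.375, -0.0]
wrist_force: [-1.2, 1.3, 0.6]
width: 0.821
grip_force: 0.6
```

{"fn": "drive_tool", "kwargs": {"claw": [70,70,70,70], "slide": [[0.0003,-0.002,0],[0.0006,-0.004,0],[0.0006,-0.004,0],[0.0006,-0.004,0]], "yaw": [0,0,0,0]}}

```text
time: 7.27
tool_pos: [0.5098, -0.0064, 0.2387]
tcp_rot: [2.057, 2.375, -0.0]
wrist_force: [-0.1, 1.1, 0.6]
width: 0.819
grip_force: 0.7
```

```bash
python3 sd.py 9;  python3 - <<'E'
import cv2,numpy as np
from h import cam
c=cam("top"); np.savez("top9.npz",**c)
a=c["color"][180:250,300:400,::-1];b=np.load("side9.npz")["color"][160:255,290:390,::-1]
cv2.imwrite("pics/v9.png",cv2.resize(np.vstack([a,b]),None,fx=3.6,fy=3.6,interpolation=2))
E
```

```text
0 side raw [-143.2    8.5] [67.3 89.3]
t 7.27 tcp [ 0.5098 -0.0064  0.2387] stand [-42.4  -0. ] yaw 8.22 F [-0.1   1.12  0.56] uF -1.12 w 0.819
9 side raw [6.  6.4] [72.3 91.9]
```

View pics/v9.png

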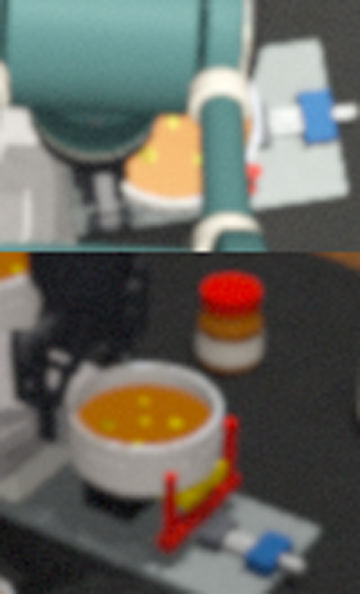

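The dish (145,415 in the crop) is almost at the near pin (170,500) and the far pin (232,430), and it is not tipped.

{"fn": "drive_tool", "kwargs": {"claw": [70,70,70,70], "slide": [[0.0003,-0.002,0],[0.0006,-0.004,0],[0.0006,-0.004,0],[0.0006,-0.004,0]], "yaw": [0,0,0,0]}}

```text
time: 7.7
tool_pos: [0.5101, -0.0083, 0.2387]
tcp_rot: [-2.057, -2.375, -0.0]
wrist_force: [-0.0, 3.4, 0.4]
width: 0.82
grip_force: 1.4
```

{"fn": "drive_tool", "kwargs": {"claw": [70,70,70,70], "slide": [[0.0003,-0.002,0],[0.0006,-0.004,0],[0.0006,-0.004,0],[0.0006,-0.004,0]], "yaw": [0,0,0,0]}}

```text
time: 8.03
tool_pos: [0.5104, -0.0103, 0.2387]
tcp_rot: [-2.057, -2.375, -0.001]
wrist_force: [0.4, 4.6, 1.0]
width: 0.824
grip_force: 2.1
```

```bash
python3 sd.py 10; python3 - <<'E'
from look import *
for n in(0,7,9,10):
    c=dict(np.load(f"side{n}.npz")); m=mask(c,(0,150,60),(8,255,255),(325,195,385,250)); v,u=np.nonzero(m); print(n,len(u),u.mean().round(2),v.mean().round(2),u.max(),v.max(), v[u>352].mean().round(2))
E
```

```text
0 side raw [-143.2    8.5] [67.3 89.3]
t 8.03 tcp [ 0.5104 -0.0103  0.2387] stand [-38.6   0.1] yaw 8.21 F [0.38 4.63 0.97] uF -4.53 w 0.824
10 side raw [9.7 6.4] [72.4 90.8]
0 217 345.93 226.41 356 242 215.26
7 226 345.47 226.34 356 242 215.49
9 217 344.93 227.52 356 242 215.15
10 231 346.26 228.14 357 243 217.23
```

{"fn": "drive_tool", "kwargs": {"claw": [70,70,70,70,70,70,70,70], "slide": [[-0.0002,0.0015,0],[-0.0004,0.003,0],[-0.0006,0.0045,0],[-0.0008,0.006,0],[-0.0012,0.009,0],[-0.002,0.014,0],[-0.0034,0.024,0],[-0.0048,0.034,0]], "yaw": [0,0,0,0,0,0,0,0]}}

```text
time: 8.75
tool_pos: [0.5078, 0.007, 0.2386]
tcp_rot: [-2.057, -2.374, 0.0]
wrist_force: [0.9, -0.3, -0.3]
width: 0.82
grip_force: 0.0
```

```bash
python3 sd.py 11
```

```text
0 side raw [-143.2    8.5] [67.3 89.3]
t 8.75 tcp [0.5078 0.007  0.2386] stand [-56.  -0.] yaw 8.2 F [ 0.86 -0.3  -0.28] uF 0.41 w 0.82
11 side raw [8.3 6.9] [72.  91.2]
```

{"fn": "drive_tool", "kwargs": {"claw": [60,60,60,60,60,60,60,60], "slide": [[-0.0028,0.02,0],[-0.0056,0.04,0],[-0.0056,0.04,0.05],[-0.0056,0.04,0.13],[-0.0056,0.04,0.21],[-0.0056,0.04,0.29],[-0.0056,0.04,0.32],[-0.0056,0.04,0.32]], "yaw": [0,0,0,0,0,0,0,0]}}

```text
time: 9.47
tool_pos: [0.5067, 0.0276, 0.4049]
tcp_rot: [2.05, 2.37, 0.012]
wrist_force: [1.4, -0.6, -0.1]
width: 0.703
grip_force: 0.0
```

```bash
python3 sd.py 12; python3 - <<'E'
from look import *
for n in("top","side"):
    c=dict(np.load(n+"0.npz"));P=pts(c)[c["depth"]>0]
    P=P[(P[:,2]>.05)&(P[:,1]<-.05)&(P[:,0]>.1)&(P[:,0]<.7)&(P[:,1]>-.8)]
    a=np.array([.4665,-.3505]);t=np.clip(P[:,:2]@a/(a@a),0.2,1);d=np.linalg.norm(P[:,:2]-t[:,None]*a,axis=1)
    i=np.argsort(d)[:3000:300]; print(n,np.c_[P[i],d[i]].round(3))
E
```

```text
0 side raw [-143.2    8.5] [67.3 89.3]
t 9.47 tcp [0.5067 0.0276 0.4049] stand [-76.6   1.8] yaw 8.26 F [ 1.42 -0.56 -0.08] uF 0.75 w 0.703
12 side raw [8.5 7.2] [72.8 90.7]
top [[ 0.432 -0.489  0.096  0.143]
 [ 0.452 -0.516  0.247  0.166]
 [ 0.442 -0.517  0.169  0.168]
 [ 0.457 -0.521  0.072  0.17 ]
 [ 0.458 -0.524  0.176  0.173]
 [ 0.429 -0.523  0.271  0.176]
 [ 0.421 -0.524  0.119  0.179]
 [ 0.415 -0.526  0.149  0.182]
 [ 0.463 -0.536  0.245  0.186]
 [ 0.407 -0.53   0.236  0.189]]
side [[ 0.432 -0.488  0.094  0.142]
 [ 0.395 -0.507  0.097  0.173]
 [ 0.436 -0.53   0.315  0.182]
 [ 0.407 -0.533  0.297  0.192]
 [ 0.482 -0.115  0.076  0.198]
 [ 0.395 -0.539  0.292  0.202]
 [ 0.359 -0.526  0.159  0.205]
 [ 0.392 -0.546  0.258  0.209]
 [ 0.497 -0.108  0.058  0.212]
 [ 0.409 -0.558  0.325  0.215]]
```

{"fn": "drive_tool", "kwargs": {"claw": [60,60,60,60,60,60,60,60], "slide": [[-0.079,-0.755,0],[-0.079,-0.755,0],[-0.079,-0.755,0],[-0.079,-0.755,0],[-0.079,-0.755,0],[-0.079,-0.755,0],[-0.079,-0.755,0],[-0.079,-0.755,0]], "yaw": [0,0,0,0,0,0,0,0]}}

```text
time: 10.18
tool_pos: [0.4694, -0.3059, 0.3959]
tcp_rot: [-2.054, -2.372, 0.0]
wrist_force: [1.0, 0.7, 0.8]
width: 0.704
grip_force: 0.0
```

```bash
python3 dish.py 13
```

```text
t 10.18 tcp [ 0.4694 -0.3059  0.3959] stand [248.3 -82.1] yaw 8.23 F [0.97 0.72 0.85] uF -0.58 w 0.704
dish circ [15.2  1.8] 97.3 ell [15.2  1.6] [96.  96.9]
```

{"fn": "drive_tool", "kwargs": {"claw": [60,60,60,60,60,60,60,60], "slide": [[-0.006,-0.089,0],[-0.006,-0.089,0],[-0.006,-0.089,-0.08],[-0.006,-0.089,-0.16],[-0.006,-0.089,-0.24],[-0.006,-0.089,-0.28],[-0.006,-0.089,-0.28],[-0.006,-0.089,-0.28]], "yaw": [0,0,0,0,0,0,0,0]}}

```text
time: 10.9
tool_pos: [0.4666, -0.3477, 0.2557]
tcp_rot: [-2.052, -2.371, 0.0]
wrist_force: [-0.3, 0.6, 1.4]
width: 0.703
grip_force: 0.0
```

```bash
python3 -c "
from look import *
tool(); c=cam('side'); np.savez('side14.npz',**c)
cv2.imwrite('pics/v14.png',cv2.resize(c['color'][200:340,340:500,::-1],None,fx=3.5,fy=3.5,interpolation=2))
tool()"
```

```text
t 10.9 tcp [ 0.4666 -0.3477  0.2557] stand [289.4 -90.7] yaw 8.25 F [-0.27  0.65  1.36] uF -0.68 w 0.703
t 10.95 tcp [ 0.4676 -0.3487  0.2582] stand [290.5 -89.8] yaw 8.25 F [ 0.49 -1.27 -0.03] uF 1.32 w 0.703
```

View pics/v14.png

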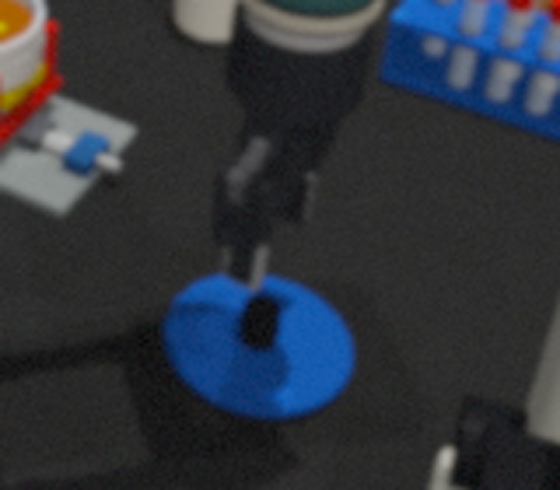

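{"fn": "drive_tool", "kwargs": {"claw": [60,60,60,60,60,60], "slide": [[-0.0015,-0.004,-0.06],[-0.0015,-0.004,-0.1],[-0.0015,-0.004,-0.128],[-0.0015,-0.004,-0.128],[-0.0015,-0.004,-0.128],[-0.0015,-0.004,-0.128]], "yaw": [0,0,0,0,0,0]}}

```text
time: 11.45
tool_pos: [0.468, -0.3521, 0.1972]
tcp_rot: [2.054, 2.372, 0.0]
wrist_force: [0.7, -0.2, 0.6]
width: 0.705
grip_force: 0.0
```

{"fn": "drive_tool", "kwargs": {"claw": [45,30,15,15,15,15,15,15], "slide": [[0,0,0],[0,0,0],[0,0,0],[0,0,0],[0,0,0],[0,0,0],[0,0,0],[0,0,0]], "yaw": [0,0,0,0,0,0,0,0], "newtons": 40}}

```text
time: 12.12
tool_pos: [0.4673, -0.3519, 0.1962]
tcp_rot: [2.055, 2.373, 0.0]
wrist_force: [-1.0, 1.5, 5.7]
width: 0.262
grip_force: 39.2
```

{"fn": "drive_tool", "kwargs": {"claw": [15,15,15,15,15,15,15,15], "slide": [[0,0,0.01],[0,0,0.03],[0,0,0.07],[0,0,0.12],[0,0,0.18],[0,0,0.24],[0,0,0.28],[0,0,0.3]], "yaw": [0,0,0,0,0,0,0,0]}}

```text
time: 12.78
tool_pos: [0.4674, -0.3519, 0.3491]
tcp_rot: [2.053, 2.37, 0.0]
wrist_force: [0.1, -0.7, -0.9]
width: 0.263
grip_force: 39.3
```

```bash
cat > lid.py <<'E'
from look import *
def lidm(n,z,box):
    tool(); c=cam("top"); np.savez(f"top{n}.npz",**c)
    m=mask(c,(100,120,60),(125,255,255),box); m=cv2.morphologyEx(m,cv2.MORPH_CLOSE,np.ones((3,3)))
    x=circ(c,m,z,"lid"); s=(m>0)&(c["depth"]>0); P=pts(c)[s]; print("depth z",np.percentile(P[:,2],[5,50,95]).round(4),"tcp-lid",(bot.read_state()["tool_pos"][:2]*1000-x).round(1))
    A=np.c_[P[:,:2]-P[:,:2].mean(0),np.ones(len(P))]; g=np.linalg.lstsq(A,P[:,2],rcond=None)[0]; print("tilt rad",g[:2].round(3))
if __name__=="__main__":
    a=sys.argv; lidm(a[1],float(a[2]),eval(a[3]))
E
python3 lid.py 15 .162 "(430,190,530,290)"; python3 sd.py 15; python3 -c "
import cv2,numpy as np
a=np.load('top15.npz')['color'][170:300,390:540,::-1];b=np.load('side15.npz')['color'][130:330,340:490,::-1]
cv2.imwrite('pics/v15.png',cv2.resize(np.vstack([a,b]),None,fx=1.8,fy=1.8))"
```

```text
t 12.78 tcp [ 0.4674 -0.3519  0.3491] stand [293.7 -90.5] yaw 8.22 F [ 0.07 -0.72 -0.92] uF 0.72 w 0.263
lid [ 464.7 -334.1] [118.   83.5] 10.56
   ellipse 466.7 -347.5 108.9 118.2
depth z [0.0026 0.164  0.1971] tcp-lid [ 0.8 -4.7]
tilt rad [-0.24   0.749]
0 side raw [-143.2    8.5] [67.3 89.3]
t 12.83 tcp [ 0.4676 -0.3521  0.3497] stand [293.9 -90.3] yaw 8.22 F [ 0.36 -0.91  0.29] uF 0.95 w 0.263
15 side raw [8.5 7.2] [72.  90.8]
```

View pics/v15.png

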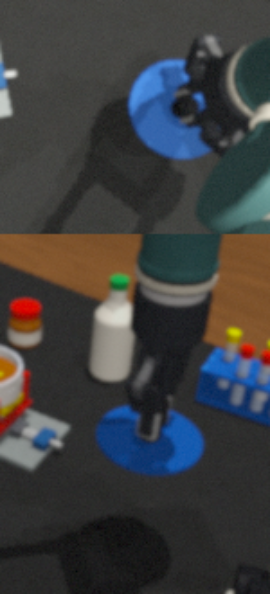

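```bash
cat > lids.py <<'E'
from look import *
def lids(c,z,box):
    m=mask(c,(100,120,60),(125,255,255),box); k=max(cv2.findContours(m,0,1)[0],key=cv2.contourArea)
    q=rays(c,cv2.convexHull(k)[:,0]+0.0,z).astype(np.float32);e=cv2.fitEllipse(q);(x,y),r=cv2.minEnclosingCircle(q)
    print("ell",np.round(e[0],1),np.round(e[1],1),"circ",round(x,1),round(y,1),round(2*r,1))
    mm=np.zeros_like(m);cv2.drawContours(mm,[k],-1,1,-1);mm=cv2.erode(mm,np.ones((5,5)))&(m>0)
    P=pts(c)[(mm>0)&(c["depth"]>0)]; P=P[abs(P[:,2]-np.median(P[:,2]))<.012]
    A=np.c_[P[:,:2]-P[:,:2].mean(0),np.ones(len(P))]; g=np.linalg.lstsq(A,P[:,2],rcond=None)[0]; print("plane tilt",g.round(4),len(P))
if __name__=="__main__":
    lids(dict(np.load("side0.npz")),.012,(380,270,450,325))
    lids(dict(np.load("side15.npz")),.165,(385,215,465,270))
E
python3 lids.py
```

```text
ell [ 465.5 -351. ] [120.8 125.3] circ 465.4 -351.9 125.6
plane tilt [-0.0007  0.0004  0.0125] 1360
ell [ 467.1 -352.1] [118.7 126.4] circ 466.7 -352.5 125.5
plane tilt [ 0.0052 -0.0052  0.1658] 1153
```

```bash
python3 - <<'E'
from look import *
c=dict(np.load("top13.npz")); P=pts(c)
m=cv2.morphologyEx(mask(c,(8,80,80),(21,255,255),(300,185,400,255)),cv2.MORPH_OPEN,np.ones((3,3)))
a=circ(c,m,.090,"gel"); print(S(a))
rm=((P[...,2]>.096)&(P[...,2]<.113)).astype(np.uint8);k=np.zeros_like(rm);k[180:255,300:400]=1
a=circ(c,rm*k,.105,"rim"); print(S(a))
m=mask(c,(0,150,80),(8,255,255),(340,185,390,250)); N,L,St,C=cv2.connectedComponentsWithStats(m)
print([(St[i][4],C[i].round(1),S(ray(c,C[i],.083)[:2]*1000)) for i in range(1,N) if St[i][4]>5])
E
```

```text
gel [519.4 -63.9] [96.6 93.2] 89.44
   ellipse 519.7 -63.4 95.3 97.1
[15.4  1.9]
rim [517.1 -61.7] [106.6 105.4] 89.44
   ellipse 517.1 -62.1 107.3 107.7
[13.7 -0.5]
[(np.int32(11), array([369.2, 230.4]), array([ 55.5, -44.6]))]
```

{"fn": "drive_tool", "kwargs": {"claw": [15,15,15,15,15,15,15,15], "slide": [[0.005,0.03,0],[0.015,0.087,0],[0.028,0.16,0],[0.042,0.24,0],[0.056,0.32,0],[0.07,0.4,0],[0.083,0.475,0],[0.094,0.54,0]], "yaw": [0,0,0,0,0,0,0,0]}}

```text
time: 13.55
tool_pos: [0.5123, -0.0781, 0.3418]
tcp_rot: [-2.053, -2.372, 0.003]
wrist_force: [0.3, 0.4, -1.0]
width: 0.262
grip_force: 39.3
```

{"fn": "drive_tool", "kwargs": {"claw": [15,15,15,15,15], "slide": [[0.005,0.026,0],[0.0066,0.038,-0.02],[0.0066,0.038,-0.04],[0.0066,0.038,-0.05],[0.0066,0.038,-0.05]], "yaw": [0,0,0,0,0]}}

```text
time: 13.97
tool_pos: [0.5154, -0.0629, 0.3161]
tcp_rot: [-2.054, -2.37, 0.006]
wrist_force: [-1.0, -0.3, -0.6]
width: 0.263
grip_force: 39.3
```

```bash
python3 - <<'E'
from lids import *
tool(); c=cam("side"); np.savez("side16.npz",**c); t=cam("top"); np.savez("top16.npz",**t); tool()
z=bot.read_state()["tool_pos"][2]-.1962+.012; print("lid disc z",z)
lids(c,z,(240,130,370,220))
cv2.imwrite("pics/v16.png",cv2.resize(np.hstack([c["color"][100:260,230:390,::-1],t["color"][140:300,270:430,::-1]]),None,fx=2.4,fy=2.4,interpolation=2))
E
```

```text
t 13.97 tcp [ 0.5154 -0.0629  0.3161] stand [14.3 -2.4] yaw 8.17 F [-0.98 -0.32 -0.64] uF 0.18 w 0.263
t 14.07 tcp [ 0.5164 -0.0634  0.3184] stand [14.9 -1.4] yaw 8.12 F [-0.05 -0.12 -1.09] uF 0.12 w 0.259
lid disc z 0.13417421806829996
ell [511.9 -63.4] [113.6 120.9] circ 513.0 -62.8 121.4
plane tilt [-0.0075 -0.0027  0.1323] 451
```

View pics/v16.png

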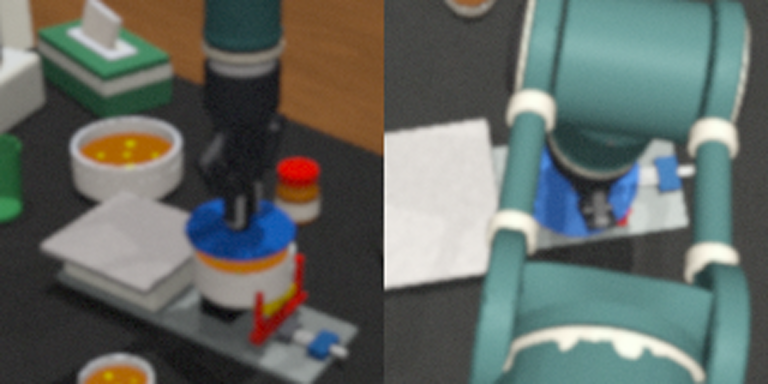

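The lid is held level just above the dish, seen in the crop at (240,228) over the dish at (243,275). That was my tenth picture, so I'll go by numbers from here.

{"fn": "drive_tool", "kwargs": {"claw": [15,15,15], "slide": [[0.001,0,-0.01],[0.001,0,-0.01],[0.001,0,-0.01]], "yaw": [0,0,0]}}

```text
time: 14.32
tool_pos: [0.5175, -0.063, 0.3146]
tcp_rot: [-2.058, -2.374, 0.0]
wrist_force: [-0.1, 0.2, -2.0]
width: 0.266
grip_force: 39.3
```

```bash
python3 - <<'E'
from lids import *
tool(); c=cam("side"); np.savez("side17.npz",**c); tool()
z=bot.read_state()["tool_pos"][2]-.1962+.012
lids(c,z,(240,130,370,220))
# dish white wall / gel extents below the lid in side view
for n in (13,15,17):
    try: c=dict(np.load(f"side{n}.npz"))
    except: continue
    P=pts(c); k=np.zeros(P.shape[:2],bool);k[150:250,280:370]=1
    m=k&(P[...,2]>.075)&(P[...,2]<.1)&(mask(c,(0,0,110),(180,60,255))>0)
    q=P[m][:,:2]*1000; A=np.c_[2*q,np.ones(len(q))]; s=np.linalg.lstsq(A,(q**2).sum(1),rcond=None)[0]; d=q-np.array([518.3,-62.9]); print(n,len(q),"circle fit",s[:2].round(1),np.sqrt(s[2]+s[0]**2+s[1]**2).round(1),"dist from est",np.percentile(np.hypot(*d.T),[10,50,90]).round(1))
E
```

```text
t 14.32 tcp [ 0.5175 -0.063   0.3146] stand [14.6 -0.3] yaw 8.16 F [-0.11  0.22 -2.01] uF -0.23 w 0.266
t 14.37 tcp [ 0.5176 -0.0629  0.3149] stand [14.5 -0.2] yaw 8.17 F [ 0.15  0.25 -1.11] uF -0.23 w 0.261
ell [517.6 -61.6] [114.3 121.5] circ 517.9 -60.6 121.8
plane tilt [-0.0101 -0.004   0.1307] 452
15 457 circle fit [515.6 -62.4] 52.6 dist from est [50.8 53.5 56.4]
17 349 circle fit [516.2 -61.8] 53.5 dist from est [51.9 54.2 56.6]
```

{"fn": "drive_tool", "kwargs": {"claw": [15,15,15,15,15,15], "slide": [[0,0,-0.01],[0,0,-0.02],[0,0,-0.025],[0,0,-0.028],[0,0,-0.028],[0,0,-0.028]], "yaw": [0,0,0,0,0,0]}}

```text
time: 14.87
tool_pos: [0.5175, -0.0623, 0.3005]
tcp_rot: [-2.056, -2.375, 0.0]
wrist_force: [-0.3, -1.0, -1.7]
width: 0.263
grip_force: 39.3
```

{"fn": "drive_tool", "kwargs": {"claw": [15,15,15,15], "slide": [[0,0,-0.003],[0,0,-0.006],[0,0,-0.006],[0,0,-0.006]], "yaw": [0,0,0,0]}}

```text
time: 15.2
tool_pos: [0.5175, -0.0624, 0.2976]
tcp_rot: [-2.056, -2.375, 0.0]
wrist_force: [0.2, 0.4, -2.0]
width: 0.255
grip_force: 39.3
```

{"fn": "drive_tool", "kwargs": {"claw": [15,15,15,15], "slide": [[0,0,-0.002],[0,0,-0.004],[0,0,-0.004],[0,0,-0.004]], "yaw": [0,0,0,0]}}

```text
time: 15.53
tool_pos: [0.5175, -0.0624, 0.2956]
tcp_rot: [-2.056, -2.375, 0.0]
wrist_force: [1.2, 0.5, -2.0]
width: 0.259
grip_force: 39.3
```

{"fn": "drive_tool", "kwargs": {"claw": [15,15,15,15], "slide": [[0,0,-0.001],[0,0,-0.002],[0,0,-0.002],[0,0,-0.002]], "yaw": [0,0,0,0]}}

```text
time: 15.87
tool_pos: [0.5175, -0.0624, 0.2946]
tcp_rot: [-2.056, -2.375, 0.0]
wrist_force: [-0.4, 0.9, -1.2]
width: 0.261
grip_force: 39.3
```

{"fn": "drive_tool", "kwargs": {"claw": [15,15,15,15], "slide": [[0,0,-0.001],[0,0,-0.002],[0,0,-0.002],[0,0,-0.002]], "yaw": [0,0,0,0]}}

```text
time: 16.2
tool_pos: [0.5176, -0.0624, 0.2942]
tcp_rot: [2.056, 2.375, 0.0]
wrist_force: [-2.7, 0.6, 3.7]
width: 0.262
grip_force: 39.8
```

```bash
python3 - <<'E'
from lids import *
tool(); c=cam("side"); np.savez("side18.npz",**c); tool()
lids(c,.110,(240,130,370,230))
P=pts(c); k=np.zeros(P.shape[:2],bool);k[150:250,280:370]=1
m=k&(P[...,2]>.065)&(P[...,2]<.1)&(mask(c,(0,0,110),(180,60,255))>0)
q=P[m][:,:2]*1000; A=np.c_[2*q,np.ones(len(q))]; s=np.linalg.lstsq(A,(q**2).sum(1),rcond=None)[0]; print(s[:2].round(1),np.sqrt(s[2]+s[0]**2+s[1]**2).round(1))
E
```

```text
t 16.2 tcp [ 0.5176 -0.0624  0.2942] stand [14.  -0.1] yaw 8.22 F [-2.68  0.65  3.66] uF -1.02 w 0.262
t 16.25 tcp [ 0.5176 -0.0624  0.2942] stand [14.  -0.1] yaw 8.22 F [-3.03  1.4   4.27] uF -1.81 w 0.263
ell [518.7 -61.8] [114.9 123.5] circ 517.7 -60.0 122.6
plane tilt [-0.0004 -0.0015  0.1103] 455
[553.6 -18.6] 104.8
```

{"fn": "drive_tool", "kwargs": {"claw": [15,15,15], "slide": [[0,0,0.0005],[0,0,0.001],[0,0,0.001]], "yaw": [0,0,0]}}

```text
time: 16.5
tool_pos: [0.5175, -0.0624, 0.2942]
tcp_rot: [2.056, 2.375, 0.0]
wrist_force: [-1.1, 0.6, 3.4]
width: 0.261
grip_force: 39.7
```

{"fn": "drive_tool", "kwargs": {"claw": [24,26,28,32,38,46,54,60], "slide": [[0,0,0],[0,0,0],[0,0,0],[0,0,0],[0,0,0],[0,0,0],[0,0,0],[0,0,0]], "yaw": [0,0,0,0,0,0,0,0], "newtons": 20}}

```text
time: 17.17
tool_pos: [0.5175, -0.0624, 0.2942]
tcp_rot: [2.057, 2.375, 0.0]
wrist_force: [0.9, 0.3, 0.7]
width: 0.702
grip_force: 0.0
```

{"fn": "drive_tool", "kwargs": {"claw": [60,60,60,60,60,60,60,60], "slide": [[0,0,0.01],[0,0,0.04],[0,0,0.08],[0,0,0.14],[0,0,0.2],[-0.06,0.06,0.22],[-0.08,0.12,0.22],[-0.08,0.18,0.22]], "yaw": [0,0,0,0,0,0,0,0]}}

```text
time: 17.83
tool_pos: [0.476, 0.0281, 0.4062]
tcp_rot: [2.058, 2.372, 0.002]
wrist_force: [0.5, 0.2, 0.1]
width: 0.702
grip_force: 0.0
```

{"fn": "drive_tool", "kwargs": {"claw": [60,60,60,60,60,60,60,60], "slide": [[0,0.08,0],[0,0.16,0],[0,0.24,0],[0,0.32,0],[0,0.4,0],[0,0.45,0],[0,0.45,0],[0,0.45,0]], "yaw": [0,0,0,0,0,0,0,0]}}

```text
time: 18.5
tool_pos: [0.4772, 0.2539, 0.4044]
tcp_rot: [2.053, 2.378, -0.001]
wrist_force: [-0.3, -0.1, 0.6]
width: 0.705
grip_force: 0.0
```

```bash
cat > chk.py <<'E'
from lids import *
tool(); c=cam("side"); np.savez("side19.npz",**c); t=cam("top"); np.savez("top19.npz",**t)
lids(c,.110,(240,130,370,230)); lids(t,.110,(300,170,400,260))
print([ (n,np.median(pts(t)[b[1]:b[3],b[0]:b[2]].reshape(-1,3),0).round(3)) for n,b in dict(jar=(300,124,312,136),bottle=(362,108,380,132)).items()])
t0=dict(np.load("top0.npz"));print([ (n,np.median(pts(t0)[b[1]:b[3],b[0]:b[2]].reshape(-1,3),0).round(3)) for n,b in dict(jar=(300,124,312,136),bottle=(362,108,380,132)).items()])
# red pins near dish, dish wall
for n,x in(("0",dict(np.load("side0.npz"))),("12",dict(np.load("side12.npz"))),("19",c)):
    P=pts(x); k=np.zeros(P.shape[:2],bool);k[150:250,270:370]=1
    m=k&(P[...,2]>.075)&(P[...,2]<.1)&(mask(x,(0,0,110),(180,60,255))>0)
    q=P[m][:,:2]*1000
    if n!="0":
        from scipy.optimize import least_squares
        r=least_squares(lambda s:np.hypot(q[:,0]-s[0],q[:,1]-s[1])-54.5,[518,-63],loss="soft_l1"); print(n,"dish wall centre",r.x.round(1),S(r.x),len(q))
    rm=mask(x,(0,150,60),(8,255,255),(325,170,385,250)); v,uu=np.nonzero(rm); print(n,"red",len(uu),np.round([uu.mean(),v.mean()],2),uu.max(),v.max())
E
python3 chk.py
```

```text
t 18.5 tcp [0.4772 0.2539 0.4044] stand [-304.8    4.3] yaw 8.4 F [-0.25 -0.07  0.56] uF 0.03 w 0.705
ell [518.1 -61.4] [116.1 125.1] circ 517.4 -60.1 123.8
plane tilt [-0.0017 -0.0028  0.1105] 609
ell [518.2 -61.3] [111.8 117.9] circ 518.2 -61.5 117.4
plane tilt [1.900e-03 1.000e-04 1.092e-01] 1515
[('jar', array([0.73 , 0.035, 0.069])), ('bottle', array([ 0.737, -0.118,  0.113]))]
[('jar', array([0.73 , 0.035, 0.069])), ('bottle', array([ 0.737, -0.118,  0.113]))]
0 red 346 [349.   206.56] 363 242
12 dish wall centre [516.6 -61.2] [12.8 -1. ] 446
12 red 361 [348.48 208.22] 363 242
19 dish wall centre [517.  -60.8] [12.3 -0.5] 326
19 red 345 [348.54 207.73] 363 243
```

```bash
python3 - <<'E'
from h import *
for n in(0,4,6,7,8,9,10,11,12,15,17,18,19):
    x=np.load(f"side{n}.npz")["color"].astype(float); r=np.clip(x[...,0]-x[...,1:].max(-1)-30,0,None)
    o=[]
    for b in((322,226,350,252),(336,222,372,252)):
        w=r[b[1]:b[3],b[0]:b[2]]; v,u=np.mgrid[b[1]:b[3],b[0]:b[2]]; o+=[(w*u).sum()/w.sum(),(w*v).sum()/w.sum(),w.sum()]
    print(n,np.round(o,2))
E
```

```text
0 [  340.2    234.07 10942.     343.31   231.33 13752.  ]
4 [  340.21   234.05 10954.     343.33   231.31 13798.  ]
6 [  340.21   234.04 10984.     343.25   231.16 14005.  ]
7 [  340.13   234.1  11111.     343.11   231.03 14287.  ]
8 [  340.11   234.08 11213.     343.09   231.06 14349.  ]
9 [  340.03   234.09 10829.     342.96   231.1  13828.  ]
10 [  340.9    234.65 10968.     344.14   231.35 16050.  ]
11 [  340.54   234.23 10915.     343.62   231.08 15188.  ]
12 [  340.53   234.23 10973.     343.6    231.1  15222.  ]
15 [  340.6    234.16 10448.     343.71   230.98 14738.  ]
17 [  340.57   233.94 10157.     343.91   230.88 14190.  ]
18 [  340.6    233.94 10071.     343.93   230.88 14070.  ]
19 [  340.49   234.18 10640.     343.63   231.04 14836.  ]
```

The fork is still held deflected (340.5 px, against 340.05 free), so the dish is touching the pins. The lid is seated and level.

```bash
python3 -c "
from workcell import bot
print(bot.finish_job())"
```

```text
the job is handed in; nothing more can be done
None
```

I've handed the job in, and no verdict came back. By my last measurements the dish is on the pillar against the sprung pins (last push about 4.5 N), the lid is seated and level on it, the jar and bottle hadn't moved, and the beaker wasn't re-measured, though the arm kept clear of it.

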